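Hang the parts caddy on two sprung hooks and prove both catches

ROBOT

A 7-joint arm with a two-finger parallel gripper is mounted at the origin on a cart in front of the work surface, level with it; the furniture and walls round the work are solid. World frame = base frame: x ahead of the robot, y to its left, z up, the work surface at z = 0. Lengths are in m, angles in rad, forces in N, time in s.
With the tool pointing down it reaches from about 0.425 to 0.925 m from the base axis. Payload 6.8 kg.
Tool frame: the origin (TCP) lies at the very end of the fingers, on their centre line; the grasp point (between the pads) lies 19 mm behind it; z points along the fingers, y is the line along which they close (so a half turn about z gives the same grasp; the last joint's range is limited). The gripper opens to 85 mm and grips with 20 to 120 N. Pads are 22 mm wide; open, the fingers measure 114 mm over their backs; the gripper's body (76 mm by 85 mm) begins 54 mm behind the grasp point. The pads swing forward as they close: fully open they stand 13 mm farther back than shut.
Start: joints at [1.162, 0.477, 0.022, 1.555, -0.011, 1.109, -0.083], TCP at [0.2, -0.645, 0.196] pointing down, gripper open.
Joint ranges: [-2.96, 2.96], [-0.34, 2.1], [-1.41, 1.46], [0.24, 2.44], [-1.37, 4.51], [0.17, 1.92], [-2.96, 2.96]. Speed limits (rad/s): [2.39, 2.39, 3.14, 3.14, 3.14, 3.14, 3.14].

INTERFACE

Orientations are given as a unit quaternion [w, x, y, z].
In Python, from station import monitor, eyes, bot gives the robot as it stands.
- The arm moves only by the shell command python3 -m creep 'ROWS' [FORCE]. ROWS is one flat JSON list of numbers that holds 1 to 20 rows one after another, with no inner brackets; each row has 5 numbers: dx, dy, dz in fractions of the full range, 1 being 0.2 m, then a turn about the tool's z in normalised numbers (1 is pi rad), then the opening from 0.0 (shut) to 1.0 (fully open); each row shifts and turns the commanded pose from where the row before left it, along the tool's axes as they then stand; what a row does not reach is not made up. A row lasts 1/10 s, in which the tool goes at most 0.05 m and 0.15 rad, less where a joint would pass 70% of its speed; a pose out of reach is approached as far as the arm can. The fingers move at their own pace and stop on an object; FORCE is the grip in N (left out, the last holds). Time passes only in rows, so rows that do not move let the fingers close. It prints the time, the measured TCP pose, the force, the opening and the grip force at its end. Shift and turn numbers lie between -1 and 1, and a call with a number outside is refused. Input that does not fit is refused with a message, and nothing moves.
- monitor.get_obs(): the state, without advancing time (a new reading comes with each control period).
- eyes.read_camera(name): name is "scene" or "side" or "wrist"; returns the picture (420x560x3 uint8, blue, green, red); there is no depth.
- eyes.camera_info(name): a dict with "vertical_fov" (degrees; the focal length in pixels is half the picture's height over the tangent of half this angle, whatever the lens; pixels are square), "cx", "cy" (the principal point, pixels), "k1" (the pictures are not rectified: a ray, as slopes to the right and down, at radius r is drawn at 1 + k1 r^2 times it, then the intrinsics apply), "view" (4x4, takes a point from world to camera coordinates); the wrist camera has in their place "hand_eye" (4x4, takes a point from camera to tool coordinates, whose origin is the TCP and whose axes are the flange's). Camera axes: x right, y up, looking along -z (the intrinsics and any distortion apply to the point x, -y, -z); pixel columns grow to the right and rows downward; lengths in m; the calibration is good to about 2 mm. A picture is of the moment at which its call begins: read the wrist's pose just before it. camera_info takes no time and is no camera call.
- bot.hand_in(): hands the job in; it is judged then, once.
The state is a dict: "t": time; "q": joint angles; "joint_vel": joint speeds; "joint_torque": joint torques, N m; "eef_pos": TCP position; "tool_rot": TCP orientation; "contact_force": force on the tool from outside, world axes, zero at the start; "torque": the same for the moment, N m; "gripper_width": opening from 0.0 (shut) to 1.0 (fully open); "grasp_force": force on a finger pad.
Only numpy, scipy, OpenCV 4.12 (cv2) and the standard library are available. Lean on these libraries where they do the work, as an engineer would, in place of code of your own. Each camera call takes 0.05 s, during which the arm holds its last target. There are 200 camera calls.

TASK

Hang the green parts caddy on the blue stand: press its steel rod gently down into both hooks until each end is past its sprung catch and fully home, never forcing it. Before letting go, pull up lightly until both catches take the pull, to prove that they hold, then push the caddy fully home again and release it so that it hangs still in both hooks. Leave the other things on the desk where they are.

Things in the scene. Friction and masses are not known exactly. Their poses are not given: they have to be found in the camera images.
- caddy: loose green parts caddy, 0.3 to 0.55 kg, standing on two sheets on the desk, 7 mm up: an open tray 50 x 150 x 30 mm with turned parts fixed in it, two cheeks at y = +-73 mm, and a steel rod 10 mm in diameter and 250 mm long along its y axis, whose ends reach 50 mm out beyond the cheeks; origin at the centre of the tray's underside, z up
- caddy_rod (a point): middle of the rod's axis, 78 mm above the caddy's underside; the hooks take the rod at 92 to 108 mm either side of here
- caddy_grip (a point): point to grip, 26 mm above the rod's axis, in the black grip plate 14 mm thick (x), 44 mm wide (y), which stands from 3 mm below to 47 mm above the rod's axis
- stand: fixed stand: grey base plate 125 x 200 x 12 mm, short post behind, blue bar with two blue hooks reaching out from it towards the stand's -x. Origin on the desk directly below the midpoint of the two hook seats; y points from the right hook to the left one. Above the seated rod's axis only the two hooks stand (36 mm).
- hooks_mid (a point): nominal midpoint of the two hook seats (rod's axis when seated), fixed 135 mm above the desk. The bar is clamped by hand and its real height is not measured: the true seats lie up to 10 mm higher or lower than this, and one hook up to 3.5 mm higher than the other. The hook floors are rigid: over 30 N of push is forcing them.
- catch_left (a joint): left hook (+100 mm in the stand's y; 16 mm wide, open upwards, throat 12 mm wide, flared mouth about 30 mm above the seat): stroke in m of its sprung catch with a round roller nose, 0 sprung out (7 mm of throat left free), 0.007 right back. The rod meets it from above 17 to 20 mm above its seat; passing both takes about 8 to 18 N of push in all (hidden friction).
- catch_right (a joint): the same at the right hook (-100 mm in the stand's y). Once seated, the rod has 1 to 2.5 mm of play upwards before it meets the catches from below. A pull of 7 to 9 N beyond the caddy's weight then pushes both back by 0.3 to 1 mm, the rod 2 to 4 mm above its seat; about 12 N, or a lift of 7 mm, takes it out again.
- pin_left (a joint): orange seat pin in the floor of the left hook, in m: 0 free, 0.006 pressed down flush with the floor by a rod that is fully home (light spring, under 0.5 N)
- pin_right (a joint): the same seat pin in the right hook
- glue_bottle: bystander: white glue bottle with a red cap, 52 mm wide, 151 mm tall; origin at the centre of its underside
- carton: bystander: small brown carton 61 x 90 x 56 mm; origin at the centre of its underside
- bushing: bystander: grey turned bushing, 30 mm in diameter, 30 mm tall; origin at the centre of its underside

How it is judged:
By the outcome, as a careful person would: the job done as asked, in the order asked, and still so for the second after the job is handed in, with the robot touching nothing.
It also fails if it takes over 64 s, if anything falls off the work surface, if the arm or the gripper's body presses on something with over 40 N, if the wrist force passes 120 N, or if a joint passes its speed limit or range.

## Working session

There is one attempt and no reset: what is moved stays moved. The work goes in short steps, Python scripts to look and compute and a shell command to move; the robot and the scene stay as the last step left them, time stands still between calls to the robot, and variables do not carry over. Pictures are saved under pics/ and viewed, at most 10 in all, crops included, and the job is handed in when it is done.

```bash
ls; mkdir -p pics
python3 - <<'E'
from station import monitor, eyes, bot
import cv2,numpy as np
o=monitor.get_obs();print({k:np.round(v,4).tolist() for k,v in o.items()})
for n in("scene","side","wrist"):
    print(n,{k:np.round(v,4).tolist() for k,v in eyes.camera_info(n).items()})
a=eyes.read_camera("scene");b=eyes.read_camera("side")
cv2.imwrite("pics/scene0.png",a);cv2.imwrite("pics/side0.png",b)
E
```

```text
pics
{'t': 0.0, 'q': [1.1619, 0.4778, 0.0223, 1.5564, -0.0115, 1.1093, -0.0831], 'joint_vel': [-0.0002, -0.0001, 0.0008, -0.001, -0.0003, -0.0, 0.0008], 'joint_torque': [-0.0003, -59.6448, 1.6073, -28.1193, 0.0123, 0.0093, -0.0], 'eef_pos': [0.1998, -0.6441, 0.1948], 'tool_rot': [-0.0009, 0.9887, 0.1499, -0.0002], 'contact_force': [-0.0804, 0.6349, -0.0382], 'torque': [0.0102, -0.0388, 0.0139], 'grasp_force': 0.0, 'gripper_width': 1.0018}
scene {'vertical_fov': 57.317, 'cx': 281.0698, 'cy': 215.322, 'k1': -0.0973, 'view': [[-0.7987, -0.6016, -0.0115, 0.4797], [0.3305, -0.4544, 0.8272, -0.2785], [-0.5029, 0.6569, 0.5618, -0.6806], [0.0, 0.0, 0.0, 1.0]]}
side {'vertical_fov': 51.017, 'cx': 276.7939, 'cy': 208.4932, 'k1': -0.0651, 'view': [[0.9378, -0.3469, -0.0164, -0.5469], [0.2311, 0.5882, 0.775, -0.2339], [-0.2591, -0.7305, 0.6318, -0.9875], [0.0, 0.0, 0.0, 1.0]]}
wrist {'vertical_fov': 62.0835, 'cx': 278.3559, 'cy': 212.5808, 'k1': -0.0336, 'hand_eye': [[0.0004, 0.9573, 0.2891, 0.0739], [1.0, -0.0003, -0.0001, 0.0014], [-0.0, 0.2891, -0.9573, -0.1789], [0.0, 0.0, 0.0, 1.0]]}
```

View pics/scene0.png

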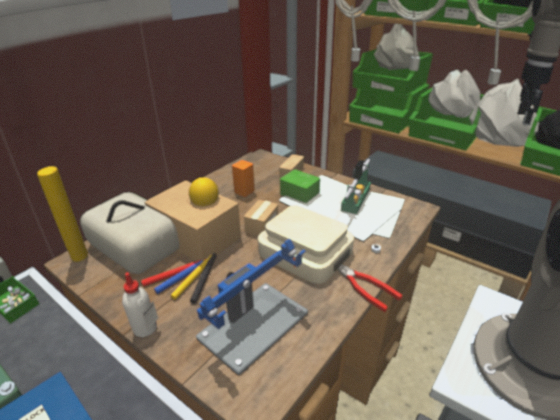

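View pics/side0.png

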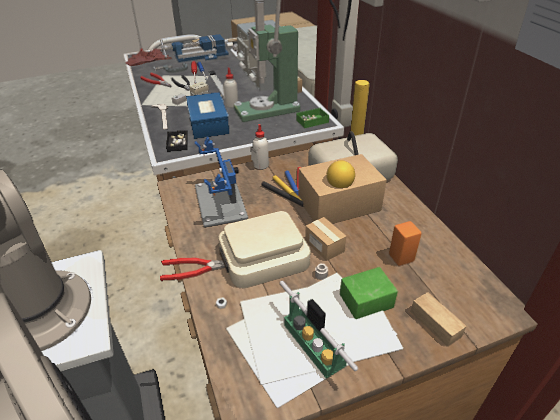

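The scene view shows the caddy at about (357,188) and the stand hooks at (208,312) and (294,255). The side view shows the caddy at (318,325) and the stand at (220,185). I'll enlarge both.

```bash
cat > h.py <<'E'
import numpy as np,cv2
from station import monitor,eyes
from scipy.spatial.transform import Rotation as R
from scipy.optimize import least_squares
def Rt(o): return R.from_quat(np.roll(o["tool_rot"],-1)).as_matrix()
def cam(n,o=None):
    i=eyes.camera_info(n)
    if n=="wrist":
        T=np.eye(4);T[:3,:3]=Rt(o);T[:3,3]=o["eef_pos"];V=np.linalg.inv(T@np.array(i["hand_eye"]))
    else: V=np.array(i["view"])
    return dict(f=210/np.tan(np.radians(i["vertical_fov"]/2)),c=np.array([i["cx"],i["cy"]]),k=i["k1"],V=V)
def proj(c,P):
    p=np.atleast_2d(P)@c["V"][:3,:3].T+c["V"][:3,3]; s=np.c_[p[:,0],-p[:,1]]/-p[:,2:]
    return c["c"]+c["f"]*s*(1+c["k"]*(s**2).sum(1,keepdims=True))
def tri(obs,x0=(0.4,-0.4,.1)):
    r=least_squares(lambda x:np.concatenate([proj(c,x)[0]-uv for c,uv in obs]),x0)
    return r.x,np.sqrt(2*r.cost/len(obs))
def crop(im,x,y,w,h,s): return cv2.resize(im[y:y+h,x:x+w],None,fx=s,fy=s,interpolation=cv2.INTER_CUBIC)
E
python3 - <<'E'
from h import *
a=cv2.imread("pics/scene0.png");b=cv2.imread("pics/side0.png")
im=np.vstack([np.hstack([crop(a,330,145,60,75,4)[:300,:240],crop(a,190,235,140,75,4)]),np.hstack([crop(b,275,280,100,75,4),crop(b,185,130,100,75,4)])])
print(im.shape);cv2.imwrite("pics/c1.png",im)
E
```

```text
(600, 800, 3)
```

View pics/c1.png

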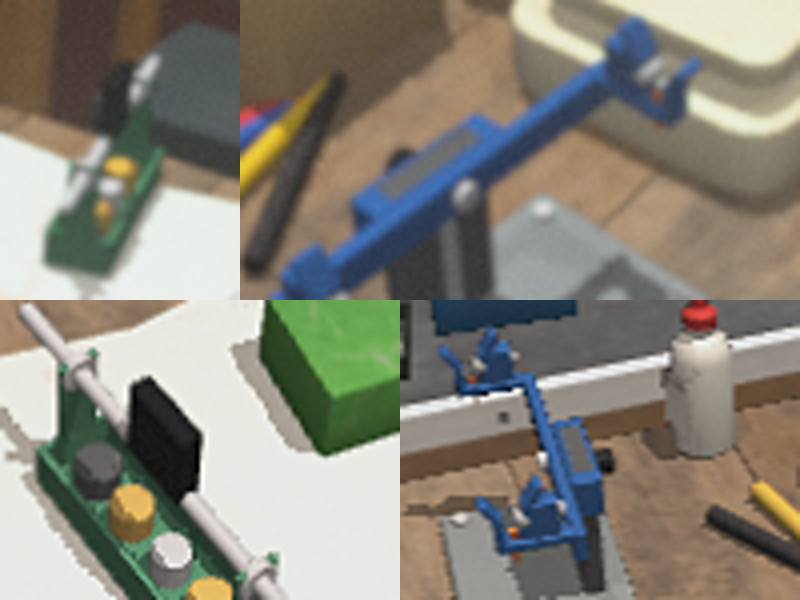

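The crops show the rod ends at side (281,283) and about (353,367), and at scene (369,160) and (347,196). The hooks are at side (205,147) and (214,187), and at scene (294,252) and (208,312).

Run:
```python
from h import *
s,d=cam("scene"),cam("side")
for n,u,v in [("rodA",(347.5,196),(353,367)),("rodB",(369,160),(281.3,282.5)),("rodA'",(347.5,196),(281.3,282.5)),("rodB'",(369,160),(353,367)),("hook1",(294,253),(214,187)),("hook2",(208,312),(205,147)),("hook1'",(294,253),(205,147)),("hook2'",(208,312),(214,187)),("bottle",(129,280),(260,133)),("bush",(377,247),(222,302)),("bush2",(377,247),(321,269))]:
    x,e=tri([(s,u),(d,v)]);print(n,x.round(3),round(e,1))
```

```text
rodA [ 0.613 -0.365 -0.028] 1.8
rodB [ 0.5   -0.258  0.17 ] 0.5
rodA' [ 0.523 -0.19   0.087] 0.8
rodB' [ 0.573 -0.421  0.087] 0.4
hook1 [0.466 0.133 0.134] 0.6
hook2 [0.492 0.341 0.133] 1.4
hook1' [0.439 0.193 0.2  ] 10.5
hook2' [0.533 0.295 0.047] 14.2
bottle [0.672 0.372 0.125] 1.5
bush [ 0.4   -0.132  0.009] 1.2
bush2 [ 0.547 -0.171  0.015] 47.4
```

Careful with the scale: shifts go in shares of 0.2 m and turns go in shares of pi rad. That gives: 0.043 m / 0.2 = 0.215, -0.022 m / 0.2 = -0.11.

```bash
python3 -m creep '[0.215, -0.11, -0.03, 0, 1, 0.215, -0.11, -0.03, 0, 1, 0.215, -0.11, -0.03, 0, 1, 0.215, -0.11, -0.03, 0, 1, 0.215, -0.11, -0.03, 0, 1, 0.215, -0.11, -0.03, 0, 1, 0.215, -0.11, -0.03, 0, 1, 0.215, -0.11, -0.03, 0, 1, 0.215, -0.11, -0.03, 0, 1, 0.215, -0.11, -0.03, 0, 1]'
python3 -m creep '[0, 0, 0, -0.0471, 1, 0, 0, 0, -0.0471, 1, 0, 0, 0, -0.0471, 1, 0, 0, 0, -0.0471, 1, 0, 0, 0, -0.0471, 1, 0, 0, 0, -0.0471, 1, 0, 0, 0, -0.0471, 1, 0, 0, 0, -0.0471, 1, 0, 0, 0, -0.0471, 1, 0, 0, 0, -0.0471, 1, 0, 0, 0, 0, 1, 0, 0, 0, 0, 1, 0, 0, 0, 0, 1]'
python3 - <<'E'
from h import *
import json
o=monitor.get_obs();im=eyes.read_camera("wrist");cv2.imwrite("pics/w1.png",im)
json.dump({k:np.array(v).tolist() for k,v in o.items()},open("w1.json","w"))
print(o["q"],Rt(o).round(4))
E
```

```text
t: 1.1
eef_pos: [0.5464, -0.3056, 0.2557]
tool_rot: [-0.0, 0.989, 0.15, -0.0]
contact_force: [0.7, -0.1, 0.1]
gripper_width: 1.002
grasp_force: 0.0
t: 2.4
eef_pos: [0.5454, -0.3072, 0.2557]
tool_rot: [-0.0, 0.63, 0.776, -0.0]
contact_force: [-0.7, 0.4, -0.4]
gripper_width: 0.996
grasp_force: 0.0
[ 0.7223359   0.38080775 -0.41320293  1.5853192   0.16022877  1.20939933
  0.48563427] [[-2.055e-01  9.787e-01 -3.000e-04]
 [ 9.787e-01  2.055e-01  1.000e-04]
 [ 1.000e-04 -2.000e-04 -1.000e+00]]
```

View pics/w1.png

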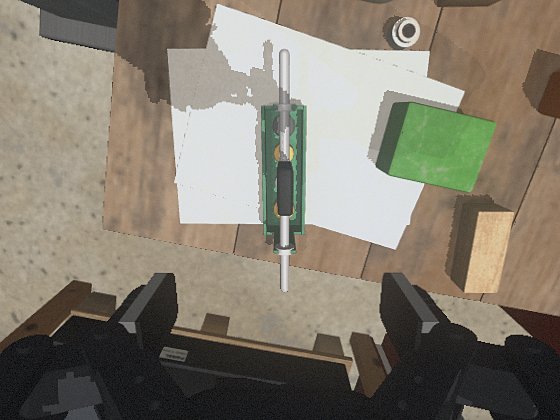

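The wrist view shows the rod upright in the picture, from (284.5,49) to (284.5,292), with the grip plate at about (285,188).

Run:
```python
from h import *
import json
o=json.load(open("w1.json"));w=cam("wrist",o);s,d=cam("scene"),cam("side")
im=cv2.imread("pics/w1.png").astype(int)
A,_=tri([(w,(284.5,49)),(s,(369,160)),(d,(353,367))]) if 0 else (None,0)
for n,u,sv,dv in [("top",(284.5,49),(347.5,196),(281.3,282.5)),("bot",(284.5,292),(369,160),(353,367))]:
    for ob in ([(w,u),(d,dv)],[(w,u),(s,sv)],[(w,u),(s,sv),(d,dv)]):
        x,e=tri(ob);print(n,x.round(4),round(e,2))
# fixed z=.085
def onz(c,uv,z): return least_squares(lambda x:proj(c,[x[0],x[1],z])[0]-uv,[.5,-.3]).x
P=[onz(w,u,.085) for u in((284.5,49),(284.5,292))];print(P,np.linalg.norm(P[0]-P[1]),np.mean(P,0))
print("plate",onz(w,(285,188),.132-0.0), np.degrees(np.arctan2(*(P[0]-P[1])[::-1])))
# edges of rod columns
for r in (70,90,245,270,285): print(r,im[r,275:295].sum(1)//3)
```

```text
top [ 0.5259 -0.1836  0.0804] 0.38
top [ 0.5252 -0.185   0.0883] 1.63
top [ 0.5252 -0.1851  0.0857] 1.62
bot [ 0.5758 -0.4245  0.0934] 2.16
bot [ 0.5791 -0.4327  0.0799] 0.6
bot [ 0.5758 -0.4249  0.0912] 2.25
[array([ 0.52574992, -0.18424033]), array([ 0.57866246, -0.42971419])] 0.2511118344293857 [ 0.55220619 -0.30697726]
plate [ 0.55080558 -0.30230832] 102.16414272198907
70 [224 225 224 227 127 155 184 206 221 227 222 206 192 172 177 233 225 224
 222 224]
90 [170 170 169 172 114 121 133 144 212 217 205 185 198 174 169 233 224 223
 224 223]
245 [ 79  92  91  88  87 112 177 196 214 228 141 190 125 106  79  87  92  93
  88  74]
270 [156 153 161 161 154  83 164 184 208 224 224 202 187 159 160 159 160 152
 154 157]
285 [155 160 154 152 143  73 162 186 204 224 222 201 186 160 158 158 158 156
 152 155]
```

Scaled: 0.04 m / 0.2 = 0.2, 0.02 m / 0.2 = 0.1.

```bash
python3 -m creep '[-0.005, 0.035, 0.1, 0, 1, 0, 0, 0.2, 0, 1, 0, 0, 0.2, 0, 1, 0, 0, 0.2, 0, 1, 0, 0, 0.1, 0, 1, 0, 0, 0.015, 0, 1, 0, 0, 0, 0, 1, 0, 0, 0, 0, 1]'
python3 -m creep '[0, 0, 0, 0, 0, 0, 0, 0, 0, 0, 0, 0, 0, 0, 0, 0, 0, 0, 0, 0, 0, 0, 0, 0, 0, 0, 0, 0, 0, 0, 0, 0, 0, 0, 0, 0, 0, 0, 0, 0, 0, 0, 0, 0, 0, 0, 0, 0, 0, 0]' 80
python3 - <<'E'
from h import *
o=monitor.get_obs();print(o["contact_force"],o["torque"])
E
```

```text
t: 3.25
eef_pos: [0.5539, -0.3071, 0.0946]
tool_rot: [0.001, 0.629, 0.777, 0.0]
contact_force: [0.2, 0.3, 0.4]
gripper_width: 1.0
grasp_force: 0.0
t: 4.25
eef_pos: [0.5526, -0.3068, 0.0933]
tool_rot: [0.0, 0.629, 0.777, -0.0]
contact_force: [-2.0, -0.3, 5.5]
gripper_width: 0.122
grasp_force: 78.5
[-1.96077057 -0.33379246  5.53647895] [0.09766572 0.42936023 0.01829734]
```

Scaled: -0.04 m / 0.2 = -0.2, -0.03 m / 0.2 = -0.15.

```bash
python3 -m creep '[0, 0, -0.05, 0, 0, 0, 0, -0.1, 0, 0, 0, 0, -0.15, 0, 0, 0, 0, -0.2, 0, 0, 0, 0, -0.2, 0, 0, 0, 0, -0.2, 0, 0, 0, 0, -0.15, 0, 0, 0, 0, -0.05, 0, 0, 0, 0, 0, 0, 0, 0, 0, 0, 0, 0, 0, 0, 0, 0, 0]'
python3 - <<'E'
from h import *
import json
for i in range(6): o=monitor.get_obs();print(o["contact_force"].round(2) if hasattr(o["contact_force"],"round") else o["contact_force"]);im=eyes.read_camera("wrist")
cv2.imwrite("pics/w2.png",im);cv2.imwrite("pics/side2.png",eyes.read_camera("side"))
print(o["torque"],o["eef_pos"],o["tool_rot"])
json.dump({k:np.array(v).tolist() for k,v in o.items()},open("w2.json","w"))
E
```

```text
t: 5.35
eef_pos: [0.5514, -0.3063, 0.3101]
tool_rot: [-0.002, 0.629, 0.777, -0.0]
contact_force: [0.0, -0.1, -4.1]
gripper_width: 0.116
grasp_force: 78.4
[ 0.01 -0.15 -4.1 ]
[ 0.29  0.54 -4.95]
[ 0.62  0.35 -3.77]
[ 0.37  0.19 -4.97]
[ 0.7   0.14 -3.8 ]
[-0.24 -1.02 -3.43]
[-0.00103675 -0.01699365 -0.02492687] [ 0.55234013 -0.30663652  0.3120099 ] [-5.79715846e-04  6.29079738e-01  7.77340554e-01 -1.01988068e-04]
```

View pics/w2.png

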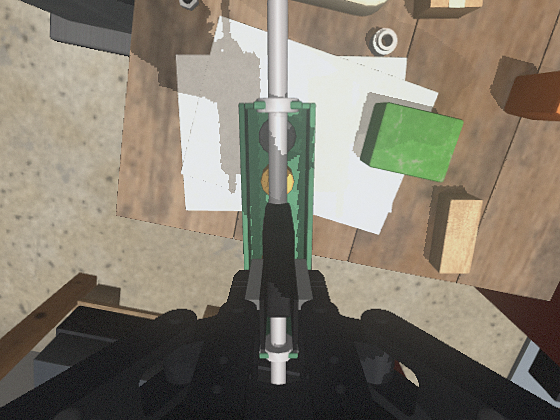

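Lifted cleanly: the rod is aligned with the tool at column 278, and the near rod end is at (278,383). I'll turn to the stand's yaw and look at the right hook from an offset.

Scaled: 0.043 m / 0.2 = 0.215, -0.0085 m / 0.2 = -0.0425, 0.112 rad / 3.1416 = 0.0357.

```bash
python3 -m creep '[0, 0, 0, 0.0357, 0, 0, 0, 0, 0.0357, 0, 0, 0, 0, 0.0357, 0, 0.125, -0.025, 0, 0, 0, 0.215, -0.0425, 0, 0, 0, 0.215, -0.0425, 0, 0, 0, 0.215, -0.0425, 0, 0, 0, 0.215, -0.0425, 0, 0, 0, 0.215, -0.0425, 0, 0, 0, 0.215, -0.0425, 0, 0, 0, 0.1, -0.02, 0, 0, 0, 0, 0, 0, 0, 0, 0, 0, 0, 0, 0]'
cat > snap.py <<'E'
import sys,json
from h import *
n=sys.argv[1]
o=monitor.get_obs();cv2.imwrite(f"pics/{n}.png",eyes.read_camera("wrist"))
json.dump({k:np.array(v).tolist() for k,v in o.items()},open(n+".json","w"))
print(np.round(o["eef_pos"],4),Rt(o).round(4).tolist())
E
python3 snap.py w3
python3 -m creep '[0.125, 0, 0, 0, 0, 0.125, 0, 0, 0, 0, 0, 0, 0, 0, 0, 0, 0, 0, 0, 0]'; python3 snap.py w4
python3 -m creep '[0.2, 0, 0, 0, 0, 0.2, 0, 0, 0, 0, 0.2, 0, 0, 0, 0, 0.15, 0, 0, 0, 0, 0, 0, 0, 0, 0, 0, 0, 0, 0, 0]'; python3 snap.py w5
python3 - <<'E'
import cv2,numpy as np
a=[cv2.resize(cv2.imread(f"pics/{n}.png"),(400,300)) for n in("w3","w4","w5")]
cv2.imwrite("pics/m.png",np.vstack([np.hstack(a[:2]),np.hstack([a[2],a[2]*0])]))
E
```

```text
t: 7.0
eef_pos: [0.5312, 0.0013, 0.313]
tool_rot: [0.0, 0.75, 0.662, -0.0]
contact_force: [-0.4, -0.3, -3.2]
gripper_width: 0.122
grasp_force: 78.4
[0.5312 0.0013 0.313 ] [[0.1247, 0.9922, 0.0004], [0.9922, -0.1247, -0.0008], [-0.0008, 0.0005, -1.0]]
t: 7.45
eef_pos: [0.5376, 0.0498, 0.3126]
tool_rot: [0.0, 0.751, 0.661, -0.0]
contact_force: [0.7, -1.5, -3.8]
gripper_width: 0.126
grasp_force: 78.4
[0.5376 0.0498 0.3126] [[0.1267, 0.9919, -0.0003], [0.9919, -0.1267, -0.0008], [-0.0008, -0.0002, -1.0]]
t: 8.1
eef_pos: [0.5567, 0.1986, 0.3123]
tool_rot: [0.0, 0.75, 0.661, -0.001]
contact_force: [-1.4, -1.7, -4.0]
gripper_width: 0.117
grasp_force: 78.5
[0.5567 0.1986 0.3123] [[0.1264, 0.992, -0.0006], [0.992, -0.1264, -0.0013], [-0.0013, -0.0005, -1.0]]
```

View pics/m.png

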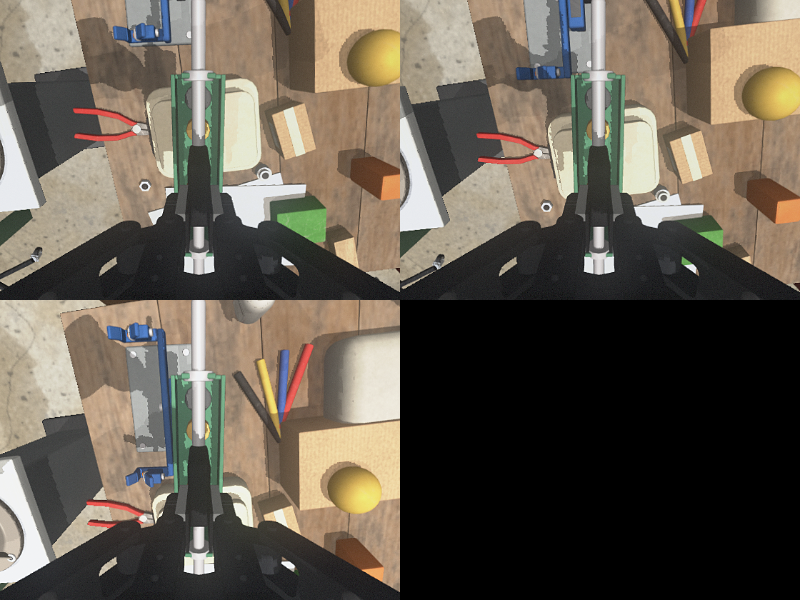

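w5 shows both hooks, the left at about (182,45) and the right at about (210,249). w3 and w4 show the right hook at (189,45) and (196,101). I'll enlarge these.

Run:
```python
from h import *
I=lambda n:cv2.imread(f"pics/{n}.png")
z=lambda n,x,y:crop(I(n),x,y,80,60,5)
im=np.vstack([np.hstack([z("w5",145,15),z("w5",165,215)]),np.hstack([z("w3",150,15),z("w4",160,70)])])
cv2.imwrite("pics/c2.png",im)
```

```text
(no output)
```

View pics/c2.png

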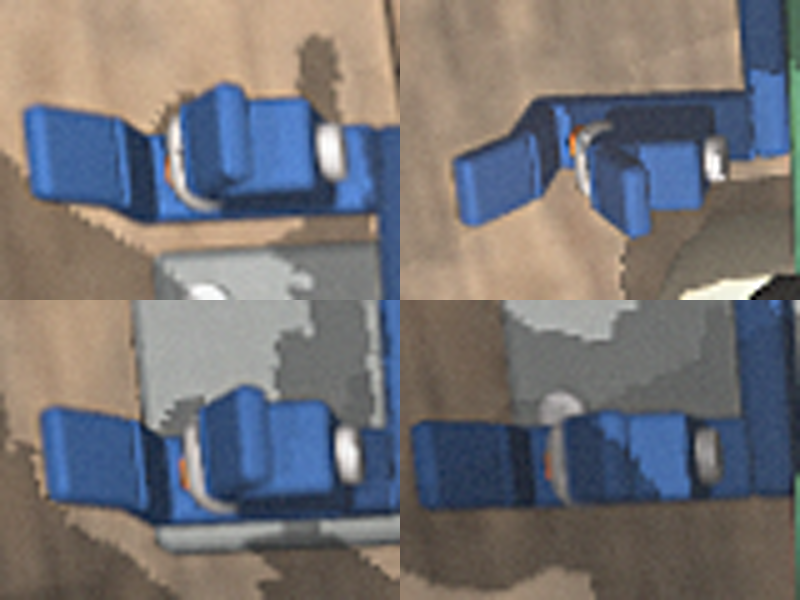

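Reading off the crops, I have the lip top corners, floor/front-wall corners and orange pins of both hooks. Now I'll triangulate them.

```bash
cat > m.py <<'E'
from h import *
import json
C={n:cam("wrist",json.load(open(n+".json"))) for n in("w2","w3","w4","w5")}
def onz(c,uv,z,x0=(.48,.2)): return least_squares(lambda x:proj(c,[x[0],x[1],z])[0]-uv,x0).x
E
python3 - <<'E'
from m import *
R3={"lipU":((159,36.6),(162.6,94),(176,246.6)),"lipL":((159.6,54),(164,111),(177.6,259.4)),
"flU":((183,42.4),(188,95.6),(196,235)),"flL":((181.6,59.4),(186.4,111),(196.4,248)),"pin":((186.6,49.4),(190,103.2),(199.8,243.4)),
"backU":((203.5,32.8),None,(214.2,248)),"backL":((203.2,52.2),None,(213,262))}
Rm=json_T=Rt(json.load(open("w5.json")))
for k,v in R3.items():
    x,e=tri([(C[n],u) for n,u in zip(("w3","w4","w5"),v) if u],(.47,.13,.14));print(k,x.round(4),round(e,2), "tool xy:",(x@Rm).round(4))
print("left at assumed z")
for k,u,z in[("lipU",(150.5,36),.171),("lipL",(153,55),.171),("flU",(176,42.6),.13),("flL",(176,58.6),.13),("pin",(178.6,49.4),.136),("backU",(193,32),.171),("backL",(194,52.2),.171)]:
    p=onz(C["w5"],u,z);print(k,p.round(4),(np.r_[p,z]@Rm).round(4))
# rod in hand
for n in("w2",):
    o=json.load(open(n+".json"));r=Rt(o)
    for uv in((278,383),(277.5,5),(278,383)):
        p=onz(C[n],uv,o["eef_pos"][2]-.008);print("rod tool",((np.r_[p,o["eef_pos"][2]-.008]-o["eef_pos"])@r).round(4))
o=json.load(open("w5.json"));print("tcp tool",np.array(o["eef_pos"])@Rm)
im=cv2.imread("pics/w5.png").astype(int).sum(2)//3
for r in(10,50,90,372,378):print(r,im[r,260:297])
E
```

```text
lipU [0.4439 0.1466 0.1559] 0.43 tool xy: [ 0.2014  0.4218 -0.1564]
lipL [0.442  0.1322 0.1562] 0.26 tool xy: [ 0.1868  0.4217 -0.1566]
flU [0.4576 0.145  0.1227] 0.92 tool xy: [ 0.2016  0.4355 -0.1232]
flL [0.4539 0.1301 0.1238] 0.88 tool xy: [ 0.1863  0.4338 -0.1243]
pin [0.461  0.1372 0.1298] 0.39 tool xy: [ 0.1942  0.4399 -0.1302]
backU [0.4848 0.1427 0.1628] 0.18 tool xy: [ 0.2026  0.4628 -0.1633]
backL [0.4814 0.1275 0.1628] 0.7 tool xy: [ 0.1871  0.4613 -0.1633]
left at assumed z
lipU [0.4673 0.3418] [ 0.3979  0.4202 -0.1717]
lipL [0.4661 0.3269] [ 0.3829  0.421  -0.1717]
flU [0.4775 0.3418] [ 0.3993  0.4304 -0.1307]
flL [0.4746 0.3279] [ 0.3851  0.4293 -0.1307]
pin [0.4802 0.3345] [ 0.3924  0.434  -0.1367]
backU [0.5034 0.3399] [ 0.4006  0.4563 -0.1717]
backL [0.5013 0.3243] [ 0.3849  0.4562 -0.1717]
rod tool [0.4432 0.0015 0.0083]
rod tool [ 0.4268 -0.001   0.0083]
rod tool [0.4432 0.0015 0.0083]
tcp tool [ 0.26698605  0.52693057 -0.31293148]
10 [148 145 143 142 146 154 157 102 142 178 195 211 217 221 230 235 241 242
 243 241 237 230 227 226 221 213 193 159 129 151 153 151 154 159 158 154
 155]
50 [127 128 124 136 139 143 143 127 132 166 191 207 217 219 229 236 242 242
 242 242 240 233 227 224 221 209 190 154 138 143 146 142 135 134 134 130
 135]
90 [186 180 188 187 186 185 181 183 108 159 187 204 216 221 226 236 241 243
 242 243 241 233 226 224 220 210 184 139 134 134 136 136 135 134 136 133
 136]
372 [243 241 241 242 241 242 241 241 242 247 224 120 173 202 215 221 229 234
 236 234 235 226 223 217 199 179 233 245 242 241 240 241 242 240 240 241
 240]
378 [242 240 241 241 240 241 241 240 241 248 213 115 174 198 215 221 229 233
 236 234 234 228 224 218 197 178 231 244 242 241 241 242 241 241 241 241
 241]
```

Scaled: -0.03 m / 0.2 = -0.15, 0.01 m / 0.2 = 0.05, -0.03 rad / 3.1416 = -0.0095.

```bash
python3 -m creep '[0, 0, 0, -0.0095, 0, 0.05, -0.15, 0, 0, 0, 0.05, -0.15, 0, 0, 0, 0.045, -0.15, 0, 0, 0, 0, 0, 0, 0, 0, 0, 0, 0, 0, 0, 0, 0, 0, 0, 0]'
python3 -m creep '[0, 0, 0.1, 0, 0, 0, 0, 0.15, 0, 0, 0, 0, 0.15, 0, 0, 0, 0, 0.125, 0, 0, 0, 0, 0.06, 0, 0, 0, 0, 0, 0, 0, 0, 0, 0, 0, 0, 0, 0, 0, 0, 0]'
python3 snap.py w6
python3 - <<'E'
from h import *
a=cv2.imread("pics/w6.png");b=eyes.read_camera("side");cv2.imwrite("pics/side6.png",b);c=eyes.read_camera("scene");cv2.imwrite("pics/scene6.png",c)
im=np.vstack([np.hstack([crop(a,210,0,133,100,3)[:300],crop(b,185,90,100,75,4)[:,:401]]),np.hstack([crop(c,190,230,133,100,3)[:300],crop(a,210,320,133,100,3)])[:,:800]]) if 0 else None
p=lambda x:x[:300,:400]
im=np.vstack([np.hstack([p(crop(a,210,0,134,100,3)),p(crop(b,185,110,100,75,4))]),np.hstack([p(crop(c,185,225,134,100,3)),p(crop(a,150,250,268,170,1.5)).copy() if 0 else p(cv2.resize(a,(400,300)))])])
cv2.imwrite("pics/c3.png",im)
E
```

```text
t: 8.85
eef_pos: [0.4706, 0.2358, 0.3129]
tool_rot: [0.0, 0.741, 0.672, 0.0]
contact_force: [-0.0, 0.1, -5.1]
gripper_width: 0.124
grasp_force: 78.5
t: 9.65
eef_pos: [0.4706, 0.2379, 0.1973]
tool_rot: [0.0, 0.74, 0.672, 0.001]
contact_force: [-0.6, -0.2, -3.5]
gripper_width: 0.121
grasp_force: 78.6
[0.4706 0.2379 0.1973] [[0.0962, 0.9954, 0.0024], [0.9954, -0.0962, 0.0013], [0.0015, 0.0023, -1.0]]
```

View pics/c3.png

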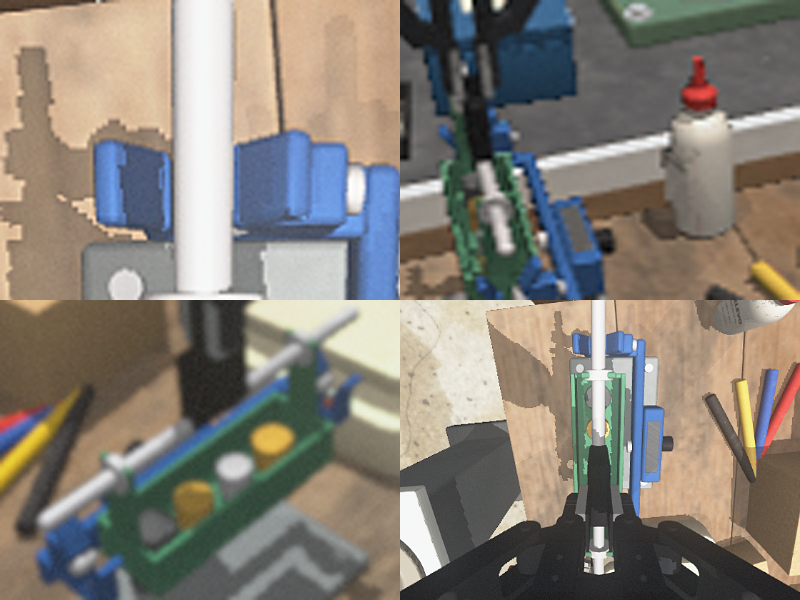

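The wrist crop puts the rod's centre at column 277.7. The left hook's mouth spans about 242–313, midpoint 277.5, so the rod is centred, and the bar runs parallel to it. I'll descend with force checks.

Scaled: 0.01 m / 0.2 = 0.05, 0.008 m / 0.2 = 0.04.

```bash
python3 -m creep '[0, 0, 0.05, 0, 0, 0, 0, 0.05, 0, 0, 0, 0, 0.04, 0, 0, 0, 0, 0.02, 0, 0, 0, 0, 0, 0, 0, 0, 0, 0, 0, 0]'
cat > f.py <<'E'
from h import *
F=[];P=[];T=[]
for i in range(4): o=monitor.get_obs();F.append(o["contact_force"]);P.append(o["eef_pos"]);T.append(o["torque"]);eyes.read_camera("wrist")
r=Rt(o);print("Ftool",(np.mean(F,0)@r).round(2),"Ttool",(np.mean(T,0)@r).round(3),"P",np.mean(P,0).round(4))
E
python3 f.py
python3 -m creep '[0, 0, 0.01, 0, 0, 0, 0, 0.01, 0, 0, 0, 0, 0, 0, 0, 0, 0, 0, 0, 0]'; python3 f.py
```

```text
t: 10.4
eef_pos: [0.4695, 0.2375, 0.1638]
tool_rot: [-0.0, 0.74, 0.672, 0.0]
contact_force: [0.3, -0.6, -3.7]
gripper_width: 0.119
grasp_force: 78.6
Ftool [-0.13  0.22  3.47] Ttool [-0.006 -0.002 -0.001] P [0.4697 0.2376 0.164 ]
t: 11.0
eef_pos: [0.4694, 0.2373, 0.1597]
tool_rot: [-0.0, 0.74, 0.672, -0.0]
contact_force: [-0.6, -0.8, -4.7]
gripper_width: 0.115
grasp_force: 78.6
Ftool [-0.46 -0.13  4.24] Ttool [-0.014  0.005 -0.001] P [0.4695 0.2373 0.1598]
```

Scaled: 0.001 m / 0.2 = 0.005.

```bash
for i in 1 2; do python3 -m creep '[0, 0, 0.005, 0, 0, 0, 0, 0.005, 0, 0, 0, 0, 0, 0, 0]' >/dev/null; python3 f.py; done; python3 -m creep '[0, 0, 0.005, 0, 0, 0, 0, 0.005, 0, 0, 0, 0, 0, 0, 0]' >/dev/null; python3 f.py
```

```text
Ftool [-0.06  0.04  3.53] Ttool [-0.016 -0.006  0.02 ] P [0.4694 0.2373 0.1577]
Ftool [0.15 0.15 3.65] Ttool [ 0.014 -0.014 -0.012] P [0.4694 0.2373 0.1557]
Ftool [-0.01 -0.04  3.93] Ttool [0.009 0.006 0.024] P [0.4694 0.2373 0.1537]
```

Scaled: 0.001 m / 0.2 = 0.005.

```bash
for i in 1 2 3; do python3 -m creep '[0, 0, 0.005, 0, 0, 0, 0, 0.005, 0, 0, 0, 0, 0, 0, 0]' >/dev/null; python3 f.py; done
```

```text
Ftool [ 0.24 -1.54  0.36] Ttool [ 0.439  0.081 -0.081] P [0.4694 0.2378 0.152 ]
Ftool [-0.12 -1.81 -5.82] Ttool [ 0.581 -0.098 -0.094] P [0.4701 0.2378 0.1507]
Ftool [-0.11 -2.01 -7.52] Ttool [ 0.534 -0.128 -0.055] P [0.4705 0.2379 0.149 ]
```

```bash
for i in 1 2 3; do python3 -m creep '[0, 0, 0.005, 0, 0, 0, 0, 0.005, 0, 0, 0, 0, 0, 0, 0]' >/dev/null; python3 f.py; done
```

```text
Ftool [-0.73 -1.14 -4.91] Ttool [ 0.341 -0.132 -0.1  ] P [0.4703 0.2374 0.1465]
Ftool [-2.57  0.9   1.65] Ttool [-0.185 -0.436 -0.134] P [0.4695 0.2364 0.1432]
Ftool [-2.89  1.24  1.12] Ttool [-0.212 -0.556 -0.116] P [0.4695 0.2374 0.1418]
```

Scaled: 0.0005 m / 0.2 = 0.0025.

```bash
for i in 1 2 3 4; do python3 -m creep '[0, 0, 0.0025, 0, 0, 0, 0, 0.0025, 0, 0, 0, 0, 0, 0, 0]' >/dev/null; python3 f.py; done
```

```text
Ftool [-1.04  0.97 -0.37] Ttool [-0.174 -0.259 -0.1  ] P [0.4696 0.2378 0.1409]
Ftool [2.35 1.03 1.32] Ttool [-0.269  0.564 -0.105] P [0.4696 0.2383 0.1399]
Ftool [1.24 1.27 4.41] Ttool [-0.396  0.296 -0.137] P [0.4692 0.2366 0.1383]
Ftool [-0.2   1.13  3.71] Ttool [-0.296 -0.118 -0.087] P [0.4694 0.2369 0.1377]
```

Scaled: 0.0005 m / 0.2 = 0.0025, 0.0002 m / 0.2 = 0.001.

```bash
for i in 1 2 3 4; do python3 -m creep '[0, 0.001, 0.0025, 0, 0, 0, 0, 0.0025, 0, 0, 0, 0, 0, 0, 0]' >/dev/null; python3 f.py; done
```

```text
Ftool [-0.78  0.68  2.87] Ttool [-0.184 -0.215 -0.071] P [0.4696 0.2373 0.1367]
Ftool [-2.51 -0.56 -5.34] Ttool [ 0.221 -0.657 -0.071] P [0.4702 0.2374 0.1364]
Ftool [ -4.51  -2.08 -12.49] Ttool [ 0.542 -1.071 -0.097] P [0.4708 0.2373 0.1362]
Ftool [ -6.73  -3.59 -19.74] Ttool [ 0.931 -1.488 -0.087] P [0.4714 0.2373 0.1361]
```

```bash
python3 -m creep '[0, 0, -0.005, 0, 0, 0, 0, 0, 0, 0, 0, 0, 0, 0, 0]' >/dev/null; python3 f.py;  python3 -m creep '[-0.0025, 0, -0.005, 0, 0, 0, 0, 0, 0, 0, 0, 0, 0, 0, 0]' >/dev/null; python3 f.py; for i in 1 2 3; do python3 -m creep '[0, 0, -0.0025, 0, 0, 0, 0, 0, 0, 0, 0, 0, 0, 0, 0]' >/dev/null; python3 f.py; done
```

```text
Ftool [ -4.64  -2.6  -13.02] Ttool [ 0.682 -1.084 -0.08 ] P [0.4708 0.2373 0.1362]
Ftool [-0.98 -1.25 -7.06] Ttool [ 0.343 -0.402 -0.077] P [0.4705 0.2373 0.1364]
Ftool [ 0.67 -1.24 -3.22] Ttool [ 0.205  0.082 -0.058] P [0.4703 0.2373 0.1364]
Ftool [1.42 0.42 1.34] Ttool [-0.037  0.232 -0.031] P [0.4701 0.2366 0.1365]
Ftool [-0.09  0.19  3.11] Ttool [-0.07  -0.054 -0.057] P [0.47   0.2363 0.1371]
```

Scaled: -0.0005 m / 0.2 = -0.0025.

```bash
for i in 1 2; do python3 -m creep '[0, 0, -0.0025, 0, 0, 0, 0, -0.0025, 0, 0, 0, 0, 0, 0, 0]' |head -1; python3 f.py; done;  python3 -m creep '[0, 0, -0.0025, 0, 0, 0, 0, 0, 0, 0, 0, 0, 0, 0, 0]' |head -1; python3 f.py
```

```text
t: 22.5
Ftool [0.15 0.15 3.78] Ttool [-0.    -0.133 -0.064] P [0.4701 0.2367 0.1383]
t: 23.0
Ftool [ 0.13 -0.6   4.57] Ttool [ 0.194 -0.068 -0.084] P [0.47   0.2367 0.1392]
t: 23.5
Ftool [ 0.08 -1.3   6.51] Ttool [ 0.273 -0.068 -0.093] P [0.47   0.2367 0.1396]
```

Careful with the scale: shifts go in shares of 0.2 m and turns go in shares of pi rad. That gives: -0.0003 m / 0.2 = -0.0015.

```bash
for i in 1 2 3; do python3 -m creep '[0, 0, -0.0015, 0, 0, 0, 0, 0, 0, 0, 0, 0, 0, 0, 0]' |head -1; python3 f.py; done
```

```text
t: 24.0
Ftool [-0.02 -1.5   8.57] Ttool [ 0.309 -0.032 -0.103] P [0.47   0.2366 0.1399]
t: 24.5
Ftool [-0.16 -1.45 10.07] Ttool [ 0.362 -0.041 -0.094] P [0.47   0.2366 0.1402]
t: 25.0
Ftool [-0.38 -1.19 11.94] Ttool [ 0.417 -0.085 -0.119] P [0.4701 0.2366 0.1406]
```

Scaled: 0.001 m / 0.2 = 0.005, 0.0005 m / 0.2 = 0.0025.

```bash
python3 -m creep '[0, 0, 0, 0, 0, 0, 0, 0, 0, 0, 0, 0, 0, 0, 0, 0, 0, 0, 0, 0]' |head -1; python3 f.py; python3 -m creep '[0, 0, 0.005, 0, 0, 0, 0, 0.005, 0, 0, 0, 0, 0.005, 0, 0, 0, 0, 0.0025, 0, 0, 0, 0, 0, 0, 0]' |head -1; python3 f.py
for i in 1 2; do python3 -m creep '[0, 0, 0.0025, 0, 0, 0, 0, 0, 0, 0, 0, 0, 0, 0, 0]' |head -1; python3 f.py; done
```

```text
t: 25.6
Ftool [-0.3  -1.79 12.41] Ttool [ 0.462 -0.21  -0.124] P [0.4701 0.2367 0.1406]
t: 26.3
Ftool [ 0.52 -0.56  3.8 ] Ttool [ 0.113  0.052 -0.064] P [0.471  0.2374 0.1378]
t: 26.8
Ftool [0.43 0.45 2.61] Ttool [-0.13   0.067 -0.025] P [0.4706 0.2369 0.1369]
t: 27.3
Ftool [ 0.33  0.21 -1.45] Ttool [-0.09  -0.034 -0.037] P [0.4705 0.2369 0.1365]
```

Scaled: 0.0005 m / 0.2 = 0.0025.

```bash
for i in 1 2; do python3 -m creep '[0, 0, 0.0025, 0, 0, 0, 0, 0, 0, 0, 0, 0, 0, 0, 0]' |head -1; python3 f.py; done
python3 - <<'E'
from h import *
b=eyes.read_camera("side");c=eyes.read_camera("scene")
p=lambda x:x[:300,:400]
cv2.imwrite("pics/c4.png",np.vstack([np.hstack([p(crop(b,190,115,80,60,5)),p(crop(b,185,150,80,60,5))]),np.hstack([p(crop(c,180,280,80,60,5)),p(crop(c,260,230,80,60,5))])]))
E
```

```text
t: 27.8
Ftool [-0.99 -0.68 -5.92] Ttool [ 0.063 -0.261 -0.019] P [0.4707 0.2369 0.1364]
t: 28.3
Ftool [-1.64 -0.78 -9.01] Ttool [ 0.215 -0.455 -0.031] P [0.4709 0.2369 0.1363]
```

View pics/c4.png

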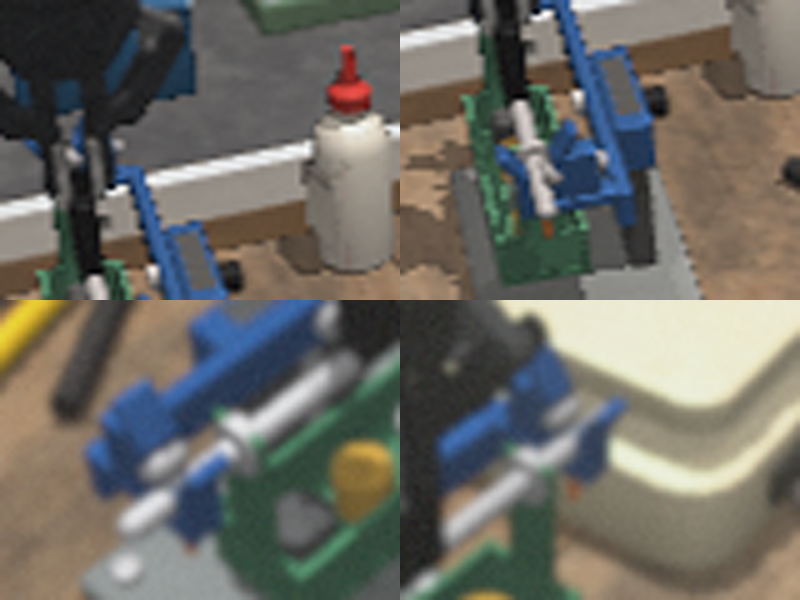

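The rod lies in both hooks, with the orange pins poking out below each one at side (213,195), scene (218,329) and scene (294,267). I'll ease the push, release and retreat.

Scaled: -0.0005 m / 0.2 = -0.0025.

```bash
python3 -m creep '[0, 0, -0.0025, 0, 0, 0, 0, 0, 0, 0, 0, 0, 0, 0, 0]' |head -1; python3 f.py
python3 -m creep '[0, 0, 0, 0, 0.15, 0, 0, 0, 0, 0.2, 0, 0, 0, 0, 0.3, 0, 0, 0, 0, 0.5, 0, 0, 0, 0, 0.7, 0, 0, 0, 0, 1, 0, 0, 0, 0, 1, 0, 0, 0, 0, 1, 0, 0, 0, 0, 1, 0, 0, 0, 0, 1]'; python3 f.py
```

```text
t: 28.9
Ftool [-0.8  -0.86 -6.69] Ttool [ 0.117 -0.308 -0.017] P [0.4707 0.2369 0.1364]
t: 30.1
eef_pos: [0.4702, 0.2368, 0.1357]
tool_rot: [0.0, 0.74, 0.672, 0.0]
contact_force: [0.6, -0.5, 0.6]
gripper_width: 0.997
grasp_force: 0.0
Ftool [-0.08  0.13 -0.08] Ttool [0.003 0.01  0.014] P [0.4702 0.2368 0.1357]
```

Scaled: -0.04 m / 0.2 = -0.2, -0.03 m / 0.2 = -0.15.

```bash
python3 -m creep '[0, 0, -0.025, 0, 1, 0, 0, -0.05, 0, 1, 0, 0, -0.1, 0, 1, 0, 0, -0.15, 0, 1, 0, 0, -0.2, 0, 1, 0, 0, -0.2, 0, 1, 0, 0, -0.15, 0, 1, 0, 0, 0, 0, 1, 0, 0, 0, 0, 1, 0, 0, 0, 0, 1, 0, 0, 0, 0, 1, 0, 0, 0, 0, 1, 0, 0, 0, 0, 1, 0, 0, 0, 0, 1, 0, 0, 0, 0, 1]'
python3 - <<'E'
from h import *
b=eyes.read_camera("side");c=eyes.read_camera("scene");w=eyes.read_camera("wrist")
import time
b2=eyes.read_camera("side");print(np.abs(b.astype(int)-b2)[120:220,180:270].mean())
p=lambda x:x[:300,:400]
cv2.imwrite("pics/c5.png",np.vstack([np.hstack([p(crop(b,180,120,100,75,4)),p(cv2.resize(w,(400,300)))]),np.hstack([p(crop(c,180,280,80,60,5)),p(crop(c,260,230,80,60,5))])]))
E
```

```text
t: 31.8
eef_pos: [0.4702, 0.2368, 0.3106]
tool_rot: [-0.0, 0.74, 0.672, -0.0]
contact_force: [0.2, 0.4, -0.8]
gripper_width: 1.001
grasp_force: 0.0
0.9257037037037037
```

View pics/c5.png

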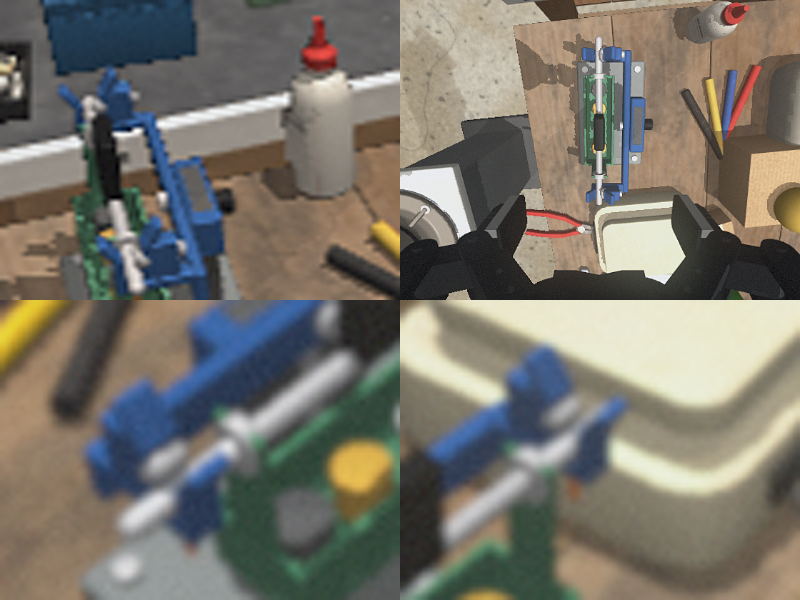

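The caddy hangs level in both hooks, with the pins still showing below the hooks. The other things are unmoved and the gripper is clear.

```bash
python3 -m creep '[0, 0, 0, 0, 1, 0, 0, 0, 0, 1, 0, 0, 0, 0, 1, 0, 0, 0, 0, 1, 0, 0, 0, 0, 1, 0, 0, 0, 0, 1, 0, 0, 0, 0, 1, 0, 0, 0, 0, 1, 0, 0, 0, 0, 1, 0, 0, 0, 0, 1]'|head -1; python3 -c "
from station import bot
print(bot.hand_in())"
```

```text
t: 33.0
the job is handed in; nothing more can be done
None
```

The caddy hangs in both hooks, and I handed the job in at 33 s: the catches held a pull of about 8 N beyond the caddy's weight, and the push peaked at about 24 N (limit 30 N).

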